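# Consolidate two part-filled specimen jar trays

### The arm

A 7-joint arm with a two-finger parallel gripper is mounted at the origin on the work surface. World frame = base frame: x ahead of the robot, y to its left, z up, the work surface at z = 0. Lengths are in m, angles in rad, forces in N, time in s.
With the tool pointing down it reaches from about 0.35 to 0.9 m from the base axis. Payload 19.9 kg.
Tool frame: the origin (TCP) lies at the very end of the fingers, on their centre line; the grasp point (between the pads) lies manip.hold_point_z behind it (manip.hold_point_z is the distance from the TCP to the grasp point, in m); z points along the fingers, x is the direction in which the jaws open and shut, and the axes are right-handed (so a half turn about z gives the same grasp; the last joint's range is limited). The gripper opens to 94 mm and grips with 3 to 60 N. Pads are 16 mm wide; open, the fingers measure 119 mm over their backs; the gripper's body (75 mm by 177 mm) begins 78 mm behind the grasp point.
Start: joints at [1.21, 0.417, -0.01, 1.614, 0.005, 1.111, -0.053], TCP at [0.196, -0.593, 0.205] pointing down, gripper open.
Joint ranges: [-2.81, 2.81], [-0.39, 2.02], [-1.27, 1.25], [0.06, 2.57], [-1.19, 4.33], [0.19, 2], [-2.82, 2.82]. Speed limits (rad/s): [1.89, 1.89, 2.39, 2.39, 3.01, 3.01, 3.01].

### API

Orientations are given as a unit quaternion [w, x, y, z].
In Python, from workcell import sense, cams, manip gives the robot as it stands. The module is installed in compiled form; this text tells all that it offers.
- The arm moves only by the shell command python3 -m inch 'ROWS' [FORCE]. ROWS is JSON, a list of rows, each a list of 7 numbers: the turn, a rotation vector about the tool's x, y, z as a fraction of full scale, then the shift along the tool's x, y, z as a fraction of full scale, then the gripper's target within -1 to 1 (fully open at 1, half-way at 0, shut at -1). A call has 1 to 8 rows; each row is the pose to reach, as a shift and turn from the pose commanded when the call began, along the tool's axes at that moment, turning the shorter way round; what a row does not reach only later rows make up. Full scale, the value 1, is 1000 mm for a shift and pi rad for a turn. A row lasts 1/8 s, in which the tool goes at most 62.5 mm and 10.7 degrees, less where a joint would pass 70% of its speed; a pose out of reach is approached as far as the arm can. A call with a number of a shift or a turn outside -1 to 1 is refused whole. A call with a gripper value outside its range is refused whole. The fingers move at their own pace and stop on an object; FORCE is the grip in N (left out, the last holds). Time passes only in rows, so rows that repeat a pose let the fingers close. It gives the time, the measured TCP pose, the force and the opening at its end, in the units of the state.
- sense(): the state, without advancing time (a new reading comes with each control period).
- cams.capture(name): name is "side" or "top"; returns the picture (420x560x3 uint8, blue, green, red); there is no depth.
- cams.camera_model(name): a dict with "mtx" (3x3 intrinsics, pixels), "distortion" ([k1, k2, p1, p2, k3] as OpenCV has them; the pictures are not rectified), "R" (3x3) and "t" (3): a world point X has camera coordinates R X + t. Camera axes: x right, y down, z forward; pixel columns grow to the right and rows downward; lengths in m; the calibration is good to about 2 mm. A picture is of the moment at which its call begins. camera_model takes no time and is no camera call.
- manip.hand_in(): hands the job in, once; it reports no verdict.
The state is a dict: "time_s": time; "qpos": joint angles; "joint_velocities": joint speeds; "joint_torque": joint torques, N m; "position": TCP position; "ee_rot": TCP orientation; "force": force on the tool from outside, world axes, zero at the start; "wrist_torque": the same for the moment, N m; "finger_gap": finger opening in m.
Only numpy, scipy, OpenCV 4.12 (cv2) and the standard library are available. Lean on these libraries where they do the work, as an engineer would, in place of code of your own. Each camera call takes 0.05 s, during which the arm holds its last target.

### The job

Two of the long three-compartment trays are part-filled with amber specimen jars: one holds two jars, the other only one. Move the single jar upright into the empty compartment of the tray with two, setting it down rather than dropping it, so that this tray is full; then stack the emptied tray, right way up and squarely, on top of the pile of empty long trays.

Things in the scene. Friction and masses are not known exactly. Their poses are not given: they have to be found in the camera images.
- jar_center (a point): centre (half-way up, on the axis) of the single jar to be moved: an upright amber glass jar with a black cap and a paper label, 34 mm in diameter and 70 mm high, about 90 g, loose. It stands in one of the three compartments of the part-filled tray that holds one jar, and sticks out 38 mm above that tray's rim. z is its axis, up.
- gap_floor (a point): centre of the inner floor (4 mm above the bench) of the one empty compartment in the receiving tray. The compartment is 50 by 50 mm and 32 mm deep; x runs along the tray's long side, y across it, z up. The receiving tray is a long white tray just like the other, fixed to the bench; its other two compartments hold jars like the one to be moved, also held fast. Compartment centres are 54 mm apart along x; the vacant one can be the middle or either end.
- tray_center (a point): centre (half-way up) of the long white plastic tray that holds the single jar: 166 mm long (x), 58 mm wide (y), 36 mm high, walls and floor 4 mm, about 140 g, loose. Three 50 by 50 mm compartments in a row along x, 54 mm apart, the middle one at this point. Stands flat on the bench; when empty, it can be gripped from above across its 58 mm width at the middle. z up.
- pile_top (a point): centre of the flat top (rims of the upper tray) of the pile of two empty long trays of the same kind, 72 mm above the bench; the pile is fixed. x runs along the trays' 166 mm length, y across their 58 mm width, z up. The emptied tray rests flat on these rims; the trays do not nest.
There are look-alikes about, which are no part of the job. Leave any yellow look-alike of the part that bears pile_top alone. What is shaped like the part that bears tray_center but yellow is not meant.

How it is judged:
On the way, in this order (a step that is already met when the one before it is completed fails the run):
1. the single jar stands upright, released, in the empty compartment of the tray with two jars (horizontal distance between jar_center and gap_floor below 0.014 m and z of jar_center in the frame of gap_floor between 0.03 and 0.041 m and angle between jar_center's own z axis and vertical below 0.15 rad and contact force between the fingers and jar below 0.1 N), for 0.2 s.
2. the emptied tray rests squarely on the pile, released (horizontal distance between tray_center and pile_top below 0.015 m and z of tray_center in the frame of pile_top between 0.013 and 0.023 m and angle between tray_center's own z axis and vertical below 0.09 rad and angle between the x axis of tray_center and the x axis of pile_top, either way round below 0.175 rad and contact force between the fingers and tray below 0.1 N), for 0.2 s.
At the end, for the whole second after the job is handed in: The jar stands upright (8 degrees) on the floor of the once empty compartment, within 14 mm of its centre; the emptied tray lies right way up and level (5 degrees) on the pile, centred within 15 mm, long sides aligned within 10 degrees; both released and at rest (all of step 1 and all of step 2 and linear speed of each of jar, tray below 0.02 m/s); the robot touches nothing.
It fails at once if the glass jar is dropped (moves faster than 0.8 m/s with no finger on it: a fall of more than about 30 mm) (linear speed of jar above 0.8 m/s and contact force between the fingers and jar below 0.05 N).
It also fails if it takes over 72 s, if anything falls off the work surface, if the arm or the gripper's body presses on something with over 40 N, if the wrist force passes 120 N, or if a joint passes its speed limit or range.

## Working session

There is one attempt and no reset: what is moved stays moved. The work goes in short steps, Python scripts to look and compute and a shell command to move; the robot and the scene stay as the last step left them, time stands still between calls to the robot, and variables do not carry over. Pictures are saved under pics/ and viewed, and the job is handed in when it is done.

```bash
mkdir -p pics; python3 - <<'E'
from workcell import sense, cams, manip
import cv2
for n in("top","side"):
    cv2.imwrite(f"pics/{n}0.png",cams.capture(n))
    m=cams.camera_model(n);print(n,m)
print(sense(),manip.hold_point_z)
E
```

```text
top {'mtx': array([[508.66949522,   0.        , 282.06714663],
       [  0.        , 508.66949522, 206.76614101],
       [  0.        ,   0.        ,   1.        ]]), 'distortion': array([-0.11072161,  0.        ,  0.        ,  0.        ,  0.        ]), 'R': array([[ 0.00713938, -0.99996038,  0.00531638],
       [-0.99215885, -0.00774689, -0.12474297],
       [ 0.12477922, -0.00438411, -0.99217485]]), 't': array([-0.04954323,  0.47295225,  1.44351219])}
side {'mtx': array([[534.95070449,   0.        , 286.03313319],
       [  0.        , 534.95070449, 209.84584877],
       [  0.        ,   0.        ,   1.        ]]), 'distortion': array([0.01779506, 0.        , 0.        , 0.        , 0.        ]), 'R': array([[-0.8263044 , -0.56307176,  0.01308572],
       [-0.29771089,  0.41693052, -0.85879984],
       [ 0.4781101 , -0.71352585, -0.51214411]]), 't': array([0.37840238, 0.21029941, 1.06716594])}
{'time_s': 0.1, 'qpos': array([ 1.20952625,  0.41789838, -0.01031591,  1.61407031,  0.00468551,
        1.11068176, -0.05296817]), 'joint_velocities': array([ 3.14363905e-05, -2.06285338e-03, -3.26347992e-04, -1.00426793e-03,
        1.71619336e-04,  8.17474509e-05, -4.52442332e-04]), 'joint_torque': array([ 1.29876313e-03, -8.52575183e+01,  6.39689416e-01, -4.26692033e+01,
       -4.89310047e-02,  1.63629174e-02,  1.01837859e-04]), 'position': array([ 0.19637175, -0.59302033,  0.20491605]), 'ee_rot': array([-2.76009047e-04,  8.10675850e-01, -5.85495003e-01, -4.37011180e-04]), 'force': array([ 0.26134438,  0.48763488, -0.61549298]), 'wrist_torque': array([ 0.02687653, -0.01265247,  0.00155666]), 'finger_gap': 0.09355050086439644} 0.0188
```

View pics/top0.png

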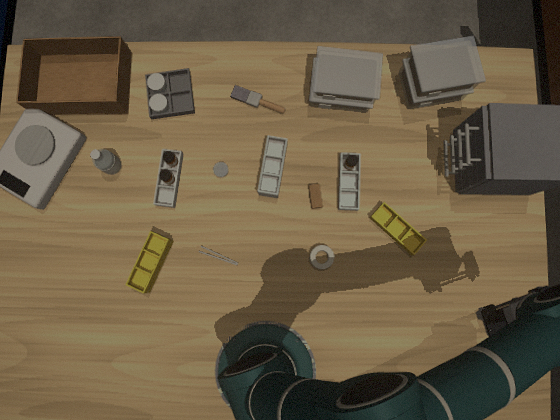

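View pics/side0.png

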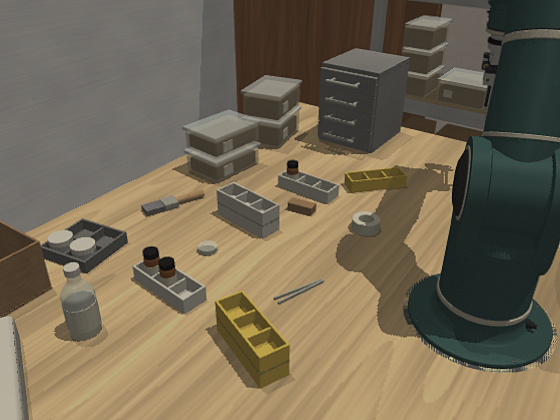

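The top view shows these candidates:
- **Receiving tray:** white, at (168,178), with two jars at (170,158) and (166,176). Its vacant compartment is the near one, at about (165,197).
- **Source tray:** white, at (349,181), with one jar at (351,161).
- **Pile:** white, two trays high, at (271,165).
- **Look-alikes:** a yellow pile at (150,260) and a yellow tray at (396,228). Both are excluded by colour.

I'll confirm these in an enlarged crop and measure.

```bash
cat > h.py <<'E'
import numpy as np,cv2
from workcell import sense,cams,manip
def ray(n,px,z):
    m=cams.camera_model(n);px=np.array(px,float).reshape(-1,1,2)
    u=cv2.undistortPoints(px,m["mtx"],np.array(m["distortion"])).reshape(-1,2)
    d=np.c_[u,np.ones(len(u))]@m["R"]; c=-m["R"].T@m["t"]
    return c+d*((z-c[2])/d[:,2])[:,None]
def proj(n,P):
    m=cams.camera_model(n)
    return cv2.projectPoints(np.array(P,float).reshape(-1,3),cv2.Rodrigues(m["R"])[0],m["t"],m["mtx"],np.array(m["distortion"]))[0].reshape(-1,2)
E
python3 - <<'E'
from h import *
im=cv2.imread("pics/top0.png")
c=cv2.resize(im[120:225,140:380],None,fx=3.3,fy=3.3,interpolation=cv2.INTER_CUBIC);cv2.imwrite("pics/c0.png",c)
s=cv2.imread("pics/side0.png")
cv2.imwrite("pics/c1.png",cv2.resize(s[140:320,120:360],None,fx=3.3,fy=3.3,interpolation=cv2.INTER_CUBIC))
hsv=cv2.cvtColor(im,cv2.COLOR_BGR2HSV)
for p in[(158,180),(168,200),(349,200),(340,185),(271,160)]: print(p,hsv[p[1],p[0]])
m=((hsv[...,1]<45)&(hsv[...,2]>95)).astype(np.uint8)*255
r=np.zeros_like(m);r[125:220,145:375]=m[125:220,145:375]
cs,_=cv2.findContours(r,cv2.RETR_EXTERNAL,cv2.CHAIN_APPROX_NONE)
for k in cs:
    if cv2.contourArea(k)<300:continue
    print(cv2.contourArea(k),cv2.minAreaRect(k))
    for z in(0.036,0.072):
        w=ray("top",k.reshape(-1,2),z)[:,:2].astype(np.float32)
        print(z,cv2.minAreaRect(w))
E
```

```text
(158, 180) [ 30  24 108]
(168, 200) [ 28  25 145]
(349, 200) [ 36  24 148]
(340, 185) [ 27  22 126]
(271, 160) [ 30  21 144]
774.5 ((349.3138732910156, 180.9453582763672), (20.018741607666016, 56.20743179321289), 1.4320963621139526)
0.036 ((0.5506402254104614, -0.2413826584815979), (0.058314207941293716, 0.16679014265537262), 87.77738952636719)
0.072 ((0.5441803932189941, -0.23639047145843506), (0.05687187239527702, 0.16266478598117828), 87.77738952636719)
763.5 ((166.9847869873047, 177.59432983398438), (19.712974548339844, 56.65489959716797), 9.162347793579102)
0.036 ((0.556216299533844, 0.29049816727638245), (0.05822360888123512, 0.16645941138267517), 82.8940200805664)
0.072 ((0.5496187806129456, 0.2823347747325897), (0.056783512234687805, 0.16234222054481506), 82.89404296875)
1123.0 ((272.1476745605469, 164.99664306640625), (20.912166595458984, 57.638797760009766), 10.007979393005371)
0.036 ((0.5957123637199402, -0.016232125461101532), (0.06091504916548729, 0.17107559740543365), 80.80692291259766)
0.072 ((0.5881379842758179, -0.01680886000394821), (0.059408366680145264, 0.16684415936470032), 80.80692291259766)
```

View pics/c0.png

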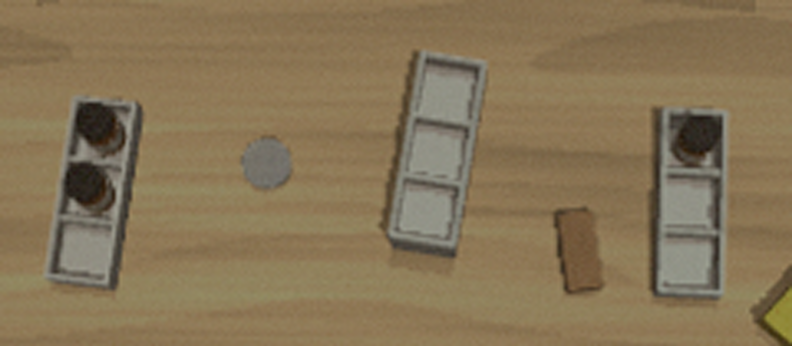

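View pics/c1.png

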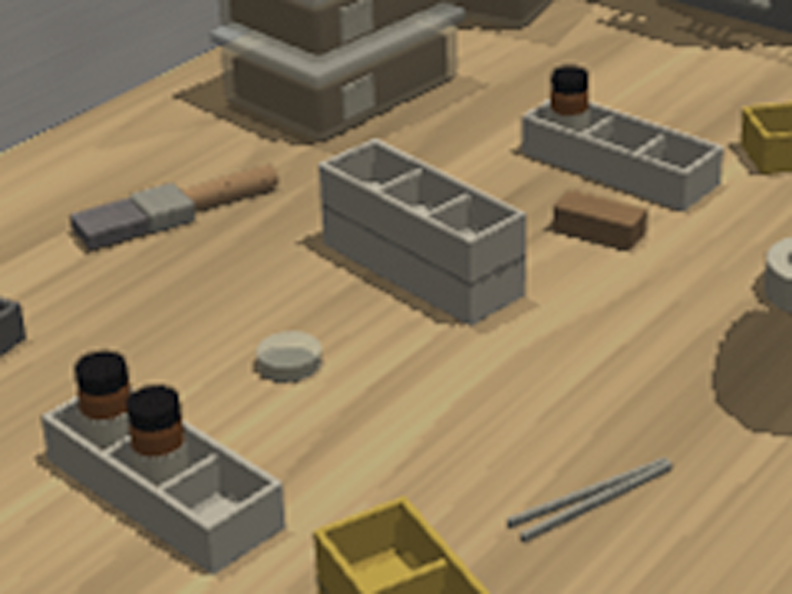

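The crop confirms it: two jars on the left with the near compartment vacant, the pile in the middle, and the single jar in the far compartment of the right tray. Next I'll locate the cap and overlay the rim estimates on both views.

```bash
cat >> h.py <<'E'
def rim(c,a,z,L=.166,W=.058):
    a=np.radians(a);u=np.array([np.cos(a),np.sin(a)]);v=np.array([-u[1],u[0]])
    return np.array([[*(np.array(c)+sx*L/2*u+sy*W/2*v),z] for sx,sy in((1,1),(1,-1),(-1,-1),(-1,1))])
def overlay(n,im,quads,crop,f,out):
    x0,x1,y0,y1=crop
    c=cv2.resize(im[y0:y1,x0:x1],None,fx=f,fy=f,interpolation=cv2.INTER_CUBIC)
    for q in quads:
        p=(proj(n,q)-[x0,y0]+.5)*f
        cv2.polylines(c,[np.round(p).astype(int)],True,(0,0,255),1)
    cv2.imwrite(out,c)
E
python3 - <<'E'
from h import *
im=cv2.imread("pics/top0.png");s=cv2.imread("pics/side0.png")
Q=[rim((.5506,-.2414),-2.2,.036),rim((.5562,.2905),-7.1,.036),rim((.589,-.0168),-9.2,.072)]
overlay("top",im,Q,(140,380,120,225),3.3,"pics/o0.png")
overlay("side",s,Q,(120,360,140,320),3.3,"pics/o1.png")
for n,I,(x0,x1,y0,y1) in(("top",im,(335,365,145,180)),("side",s,(280,305,155,180))):
    m=np.zeros(I.shape[:2],np.uint8);m[y0:y1,x0:x1]=(I[y0:y1,x0:x1].max(2)<50)*255
    k=max(cv2.findContours(m,cv2.RETR_EXTERNAL,cv2.CHAIN_APPROX_NONE)[0],key=cv2.contourArea)
    print(n,cv2.boundingRect(k),cv2.minEnclosingCircle(k),ray(n,[cv2.minEnclosingCircle(k)[0]],.074 if n=="top" else .066))
print(sense()["time_s"])
E
```

```text
top (346, 155, 13, 12) ((352.0, 160.5), 6.500100135803223) [[ 0.6022858  -0.24430544  0.074     ]]
side (287, 161, 11, 8) ((292.1499938964844, 164.0), 5.246294975280762) [[ 0.60473229 -0.24426641  0.066     ]]
0.1
```

View pics/o0.png

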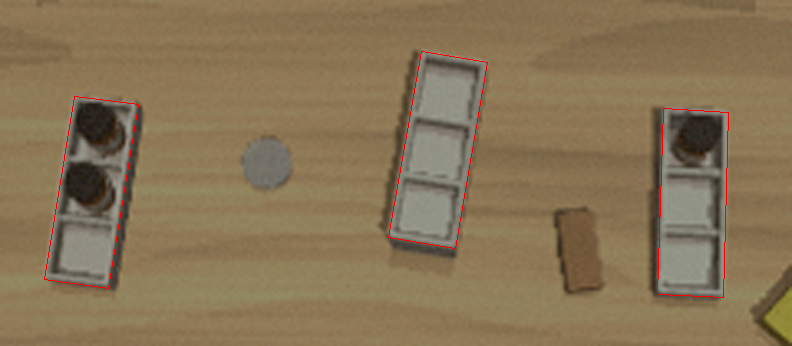

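View pics/o1.png

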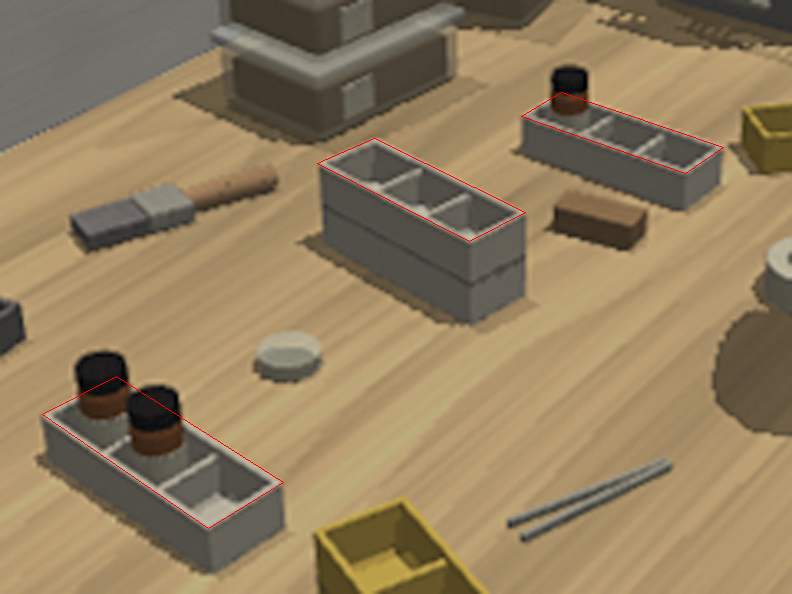

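The overlays agree with the rims in both views to about 1 mm, and the jar axis is near (0.603, -0.244). Next is a helper that turns world targets into row numbers.

```bash
cat >> h.py <<'E'
from scipy.spatial.transform import Rotation as Ro
def row(tgt,yaw=None,ref=None):
    s=sense();p=np.array(s["position"]);w,x,y,z=s["ee_rot"];R=Ro.from_quat([x,y,z,w])
    sh=R.inv().apply(np.array(tgt)-p)
    if yaw is None: rv=np.zeros(3)
    else:
        a=np.radians(yaw);X=np.array([np.cos(a),np.sin(a),0]);Z=np.array([0,0,-1.])
        T=Ro.from_matrix(np.c_[X,np.cross(Z,X),Z]);rv=(R.inv()*T).as_rotvec()
    print(np.round(np.r_[rv/np.pi,sh],4).tolist(),"yaw now",np.degrees(np.arctan2(*R.as_matrix()[1::-1,0])).round(2))
E
python3 -c "
from h import *
row((.45,-.22,.2),-92.2);row((.603,-.2443,.2),-92.2)
print(ray('top',[(445,190),(455,195)],.0),ray('top',[(455,110),(480,110)],.25))"
```

```text
[0.0001, 0.0003, 0.114, -0.2744, -0.358, 0.0052] yaw now -71.68
[0.0001, 0.0003, 0.114, -0.2032, -0.4956, 0.0051] yaw now -71.68
[[ 0.53170951 -0.53590808  0.        ]
 [ 0.51679805 -0.56626612  0.        ]] [[ 0.69979914 -0.48781306  0.25      ]
 [ 0.7015211  -0.55451112  0.25      ]]
```

```bash
python3 -m inch '[[0,0,0.114,-0.2744,-0.358,0.005,1],[0,0,0.114,-0.2744,-0.358,0.005,1],[0,0,0.114,-0.2744,-0.358,0.005,1],[0,0,0.114,-0.2744,-0.358,0.005,1],[0,0,0.114,-0.2744,-0.358,0.005,1],[0,0,0.114,-0.2744,-0.358,0.005,1],[0,0,0.114,-0.2744,-0.358,0.005,1],[0,0,0.114,-0.2744,-0.358,0.005,1]]' 20
python3 -c "
from h import *
row((.603,-.2443,.15),-92.2)"
```

```text
time_s: 1.1
position: [0.4517, -0.2168, 0.2003]
ee_rot: [0.0, -0.695, 0.719, 0.0]
force: [-0.1, -0.1, -0.6]
finger_gap: 0.0937
[-0.0, 0.0003, 0.0016, 0.0225, -0.1521, 0.0503] yaw now -91.91
```

```bash
python3 -m inch '[[0,0,0,0.0185,-0.154,0.05,1],[0,0,0,0.0185,-0.154,0.05,1],[0,0,0,0.0185,-0.154,0.05,1],[0,0,0,0.0185,-0.154,0.05,1],[0,0,0,0.0185,-0.154,0.05,1],[0,0,0,0.0185,-0.154,0.05,1]]'
python3 - <<'E'
from h import *
row((.603,-.2443,.043),-92.2)
for n,c in(("top",(280,430,100,220)),("side",(230,400,110,220))):
    im=cams.capture(n); x0,x1,y0,y1=c
    cv2.imwrite(f"pics/{n}1.png",cv2.resize(im[y0:y1,x0:x1],None,fx=4,fy=4,interpolation=cv2.INTER_CUBIC))
E
```

```text
time_s: 1.85
position: [0.6026, -0.2452, 0.1511]
ee_rot: [-0.0, -0.693, 0.721, -0.0]
force: [-0.1, 0.1, -0.3]
finger_gap: 0.0941
[-0.0001, -0.0002, -0.0002, -0.001, -0.0004, 0.1081] yaw now -92.24
```

View pics/side1.png

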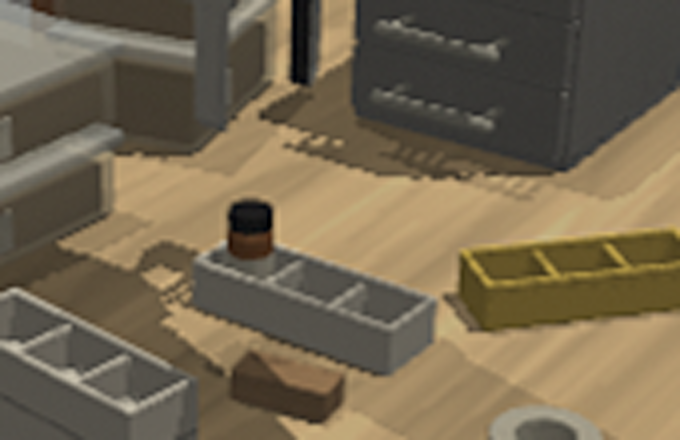

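The fingers straddle the jar, so I'll descend and close.

```bash
python3 -m inch '[[0,0,0,-0.001,0,0.05,1],[0,0,0,-0.001,0,0.08,1],[0,0,0,-0.001,0,0.1,1],[0,0,0,-0.001,0,0.11,1],[0,0,0,-0.001,0,0.11,1],[0,0,0,-0.001,0,0.11,1]]'
python3 -m inch '[[0,0,0,0,0,0,-0.2],[0,0,0,0,0,0,-0.6],[0,0,0,0,0,0,-1],[0,0,0,0,0,0,-1],[0,0,0,0,0,0,-1],[0,0,0,0,0,0,-1]]' 15
```

```text
time_s: 2.7
position: [0.6039, -0.2439, 0.0415]
ee_rot: [0.0, -0.693, 0.721, -0.001]
force: [-0.2, -0.0, -0.2]
finger_gap: 0.0937
time_s: 3.45
position: [0.6033, -0.2437, 0.0404]
ee_rot: [0.0, -0.693, 0.721, 0.0]
force: [0.8, 1.0, 0.2]
finger_gap: 0.0371
```

```bash
python3 -m inch '[[0,0,0,0,0,0,-1],[0,0,0,0,0,0,-1],[0,0,0,0,0,0,-1]]' 15
python3 -m inch '[[0,0,0,0,0,-0.01,-1],[0,0,0,0,0,-0.03,-1],[0,0,0,0,0,-0.06,-1],[0,0,0,0,0,-0.1,-1],[0,0,0,0,0,-0.14,-1],[0,0,0,0,0,-0.14,-1],[0,0,0,0,0,-0.14,-1]]'
python3 - <<'E'
from h import *
for n,c in(("top",(280,430,100,220)),("side",(230,400,80,220))):
    im=cams.capture(n); x0,x1,y0,y1=c
    cv2.imwrite(f"pics/{n}2.png",cv2.resize(im[y0:y1,x0:x1],None,fx=4,fy=4,interpolation=cv2.INTER_CUBIC))
E
```

```text
time_s: 3.82
position: [0.6032, -0.2436, 0.0404]
ee_rot: [-0.0, -0.693, 0.721, 0.0]
force: [-0.7, 0.2, 0.1]
finger_gap: 0.0334
time_s: 4.7
position: [0.6031, -0.2436, 0.1808]
ee_rot: [0.0, -0.693, 0.721, -0.0]
force: [0.7, 0.0, -1.7]
finger_gap: 0.0334
```

View pics/side2.png

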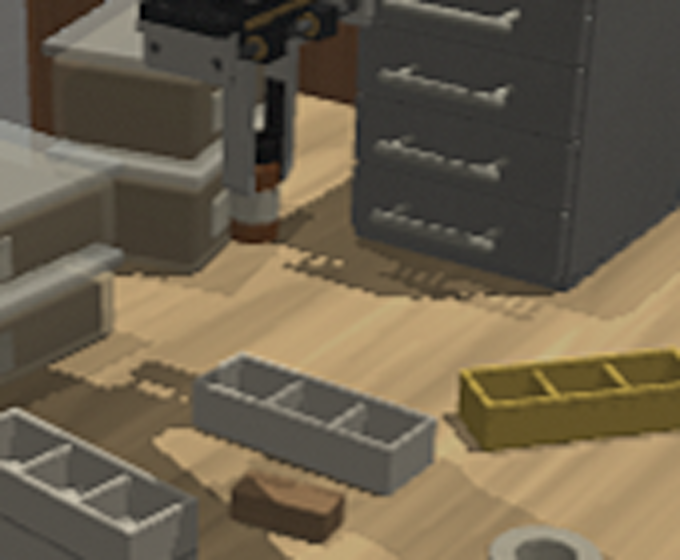

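The jar is held (gap 33.4 mm). Next I move over the gap.

```bash
python3 -c "
from h import *
row((.5026,.2972,.18),-97.1)"
```

```text
[0.0004, 0.0001, 0.0273, -0.5364, 0.1208, 0.0002] yaw now -92.19
```

```bash
python3 -m inch '[[0,0,0.003,-0.03,0.007,0,-1],[0,0,0.007,-0.08,0.018,0,-1],[0,0,0.01,-0.13,0.03,0,-1],[0,0,0.013,-0.18,0.041,0,-1],[0,0,0.016,-0.23,0.052,0,-1],[0,0,0.02,-0.28,0.063,0,-1],[0,0,0.023,-0.33,0.075,0,-1],[0,0,0.0273,-0.37,0.083,0,-1]]'
python3 -c "
from h import *
row((.5026,.2972,.18),-97.1)"
```

```text
time_s: 5.8
position: [0.5334, 0.1313, 0.1799]
ee_rot: [-0.0, -0.662, 0.749, 0.0]
force: [0.3, -0.9, -0.1]
finger_gap: 0.0334
[0.0004, -0.0, 0.0002, -0.1609, 0.051, -0.0001] yaw now -97.07
```

```bash
python3 -m inch '[[0,0,0,-0.04,0.013,0,-1],[0,0,0,-0.08,0.025,0,-1],[0,0,0,-0.12,0.038,0,-1],[0,0,0,-0.15,0.048,0,-1],[0,0,0,-0.161,0.051,0,-1],[0,0,0,-0.161,0.051,0,-1],[0,0,0,-0.161,0.051,0.06,-1],[0,0,0,-0.161,0.051,0.08,-1]]'
python3 -m inch '[[0,0,0,0,0,0,-1],[0,0,0,0,0,0,-1]]'
python3 - <<'E'
from h import *
row((.5026,.2972,.07),-97.1)
for n,c in(("top",(110,230,120,240)),("side",(90,250,170,330))):
    im=cams.capture(n);cv2.imwrite(f"pics/f_{n}3.png",im); x0,x1,y0,y1=c
    cv2.imwrite(f"pics/{n}3.png",cv2.resize(im[y0:y1,x0:x1],None,fx=3.7,fy=3.7,interpolation=cv2.INTER_CUBIC))
E
```

```text
time_s: 6.8
position: [0.5032, 0.2926, 0.0975]
ee_rot: [-0.002, -0.661, 0.75, 0.0]
force: [0.8, 0.9, -1.0]
finger_gap: 0.0333
time_s: 7.05
position: [0.5047, 0.2949, 0.1016]
ee_rot: [0.001, -0.662, 0.75, -0.0]
force: [-0.2, 0.7, -1.2]
finger_gap: 0.0335
[-0.0003, 0.0002, -0.0004, -0.002, 0.0024, 0.0316] yaw now -97.17
```

View pics/side3.png

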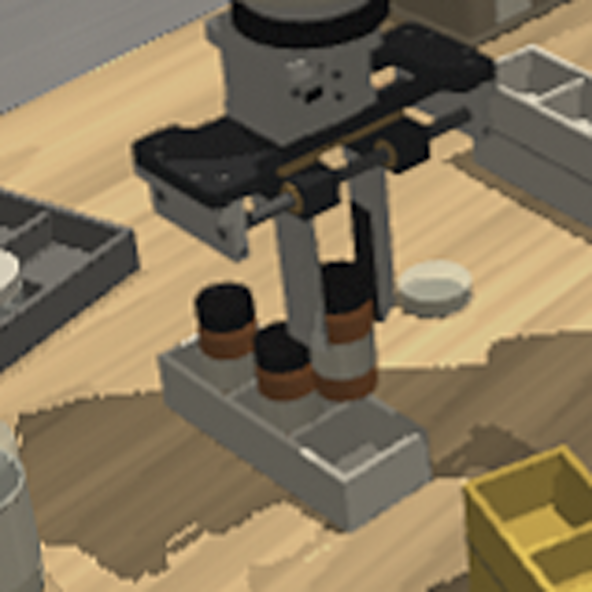

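View pics/top3.png

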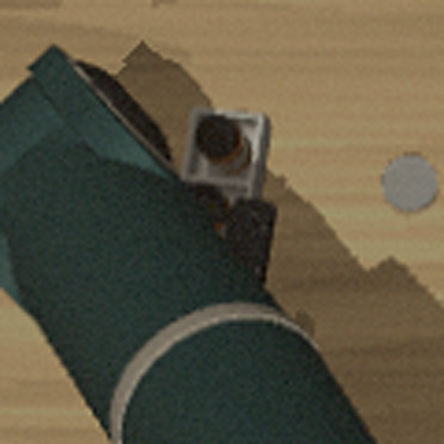

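```bash
python3 - <<'E'
from h import *
p=sense()["position"]
print(p,ray("side",[(345/3.7+90,386/3.7+170)],p[2]-.0364))
a=np.linspace(0,6.28,40)
im=cv2.imread("pics/f_side3.png")
Q=[np.c_[p[0]+.017*np.cos(a),p[1]+.017*np.sin(a),a*0+p[2]-.0364+h] for h in(0,.07)]+[rim((.5562,.2905),-7.1,.036),rim((.5026,.2972),-7.1,.036,.05,.05)]
overlay("side",im,Q,(90,250,170,330),3.7,"pics/o3.png")
E
```

```text
[0.5046339  0.29529149 0.10174967] [[0.50364263 0.29678441 0.06534967]]
```

View pics/o3.png

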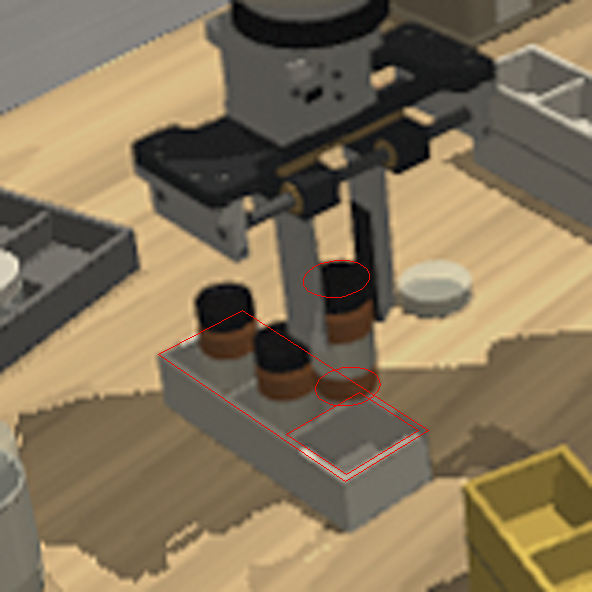

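The predicted jar outline matches on its visible right edge, so the jar is upright and on the TCP axis. I'll lower it with a small lateral correction.

```bash
python3 -m inch '[[0,0,0,-0.002,0.002,0,-1],[0,0,0,-0.002,0.002,0.015,-1],[0,0,0,-0.002,0.002,0.03,-1],[0,0,0,-0.002,0.002,0.045,-1],[0,0,0,-0.002,0.002,0.052,-1],[0,0,0,-0.002,0.002,0.054,-1],[0,0,0,-0.002,0.002,0.054,-1],[0,0,0,-0.002,0.002,0.054,-1]]'
python3 -c "
from h import *
row((.5026,.2972,.041),-97.1)"
```

```text
time_s: 8.15
position: [0.5023, 0.2977, 0.0469]
ee_rot: [0.0, -0.662, 0.75, -0.0]
force: [-0.6, -0.3, -0.9]
finger_gap: 0.0334
[-0.0002, 0.0002, -0.0001, 0.0005, -0.0003, 0.0059] yaw now -97.11
```

```bash
python3 -m inch '[[0,0,0,0,0,0.002,-1],[0,0,0,0,0,0.004,-1],[0,0,0,0,0,0.006,-1],[0,0,0,0,0,0.006,-1],[0,0,0,0,0,0.006,-1]]'

```

```text
time_s: 8.78
position: [0.502, 0.2976, 0.0404]
ee_rot: [-0.0, -0.662, 0.75, 0.0]
force: [0.1, -0.7, -2.2]
finger_gap: 0.0331
```

```bash
python3 -m inch '[[0,0,0,0,0,0,-0.2],[0,0,0,0,0,0,0.1],[0,0,0,0,0,0,0.4],[0,0,0,0,0,0,0.4],[0,0,0,0,0,0,0.4]]'
python3 -m inch '[[0,0,0,0,0,-0.03,0.4],[0,0,0,0,0,-0.08,0.4],[0,0,0,0,0,-0.13,0.4],[0,0,0,0,0,-0.14,0.8],[0,0,0,0,0,-0.14,1]]'
python3 - <<'E'
from h import *
row((.5506,-.2414,.18),-92.2)
c=(90,250,170,330)
im=cams.capture("side"); x0,x1,y0,y1=c
a=np.linspace(0,6.28,40)
Q=[np.c_[.5026+.017*np.cos(a),.2972+.017*np.sin(a),a*0+h] for h in(.074,)]
overlay("side",im,Q,c,3.7,"pics/o4.png")
E
```

```text
time_s: 9.4
position: [0.5021, 0.2976, 0.0405]
ee_rot: [0.0, -0.662, 0.75, 0.0]
force: [0.9, 0.2, 0.1]
finger_gap: 0.0659
time_s: 10.02
position: [0.5022, 0.2975, 0.1805]
ee_rot: [0.0, -0.662, 0.75, -0.0]
force: [-0.4, 0.2, 0.2]
finger_gap: 0.0823
[-0.0002, 0.0001, -0.0274, 0.5287, -0.1149, 0.0004] yaw now -97.12
```

View pics/o4.png

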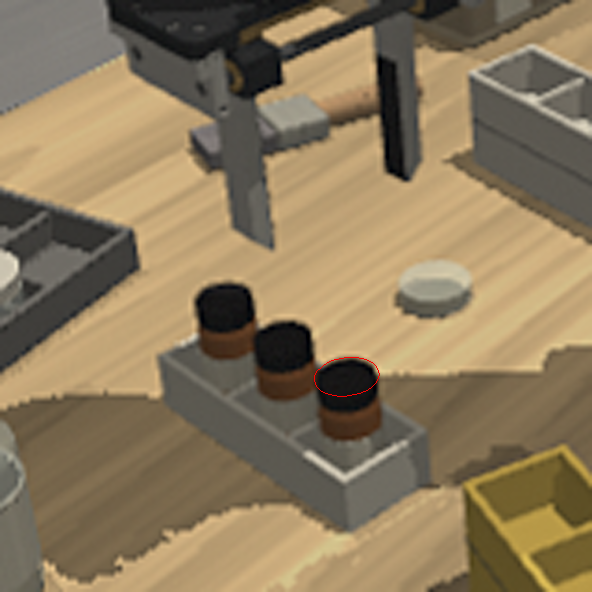

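The jar stands upright at the predicted spot and is released. Next is the emptied tray.

```bash
python3 -m inch '[[0,0,-0.0274,0.0625,-0.0135,0,1],[0,0,-0.0274,0.125,-0.027,0,1],[0,0,-0.0274,0.187,-0.04,0,1],[0,0,-0.0274,0.25,-0.054,0,1],[0,0,-0.0274,0.312,-0.067,0,1],[0,0,-0.0274,0.375,-0.081,0,1],[0,0,-0.0274,0.437,-0.095,0,1],[0,0,-0.0274,0.49,-0.106,0,1]]'
python3 -m inch '[[0,0,0,0.02,-0.005,0,1],[0,0,0,0.02,-0.005,0,1],[0,0,0,0.02,-0.005,0,1]]'
python3 - <<'E'
from h import *
row((.5506,-.2414,.1),-92.2)
im=cams.capture("side");overlay("side",im,[rim((.5506,-.2414),-2.2,.036)],(230,400,110,240),4,"pics/o5.png")
E
```

```text
time_s: 11.08
position: [0.5457, -0.2023, 0.1787]
ee_rot: [-0.001, -0.694, 0.72, 0.001]
force: [0.7, 0.5, 0.4]
finger_gap: 0.0942
time_s: 11.45
position: [0.5507, -0.2186, 0.1797]
ee_rot: [-0.0, -0.694, 0.72, 0.001]
force: [-1.1, 0.1, -0.8]
finger_gap: 0.0939
[0.0004, 0.0004, 0.0007, 0.0228, -0.0008, 0.0797] yaw now -92.07
```

View pics/o5.png

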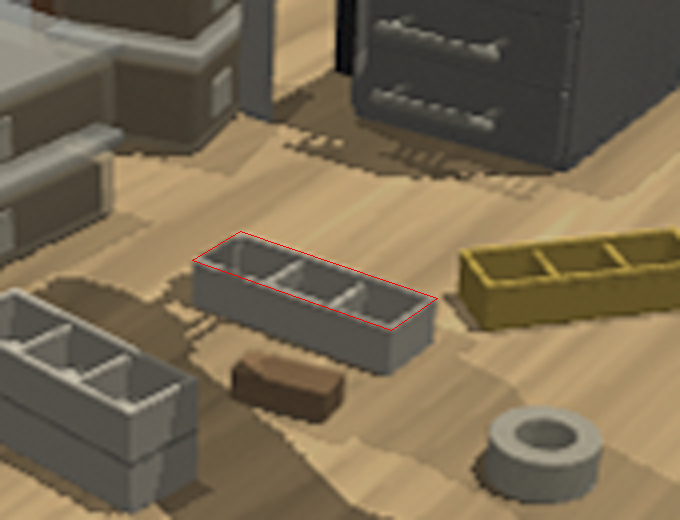

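```bash
python3 - <<'E'
from h import *
print(ray("top",[(309,184),(319,183),(323,208),(312,209)],.025))
E
```

```text
[[ 0.54162438 -0.12431483  0.025     ]
 [ 0.54484639 -0.15360881  0.025     ]
 [ 0.47121926 -0.165092    0.025     ]
 [ 0.46804259 -0.13306305  0.025     ]]
```

```bash
python3 -m inch '[[0,0,0,0.0228,-0.001,0,1],[0,0,0,0.0228,-0.001,0.03,1],[0,0,0,0.0228,-0.001,0.08,1],[0,0,0,0.0228,-0.001,0.08,1],[0,0,0,0.0228,-0.001,0.08,1]]'
python3 -c "
from h import *
row((.5506,-.2414,.01),-92.2)"
```

```text
time_s: 12.12
position: [0.5518, -0.2429, 0.1021]
ee_rot: [0.0, -0.694, 0.72, -0.001]
force: [1.3, 0.1, -0.4]
finger_gap: 0.0943
[-0.0004, -0.0001, 0.0005, -0.0015, 0.0014, 0.0921] yaw now -92.11
```

```bash
python3 -m inch '[[0,0,0.0005,-0.001,0.001,0.04,1],[0,0,0.0005,-0.001,0.001,0.07,1],[0,0,0.0005,-0.001,0.001,0.085,1],[0,0,0.0005,-0.001,0.001,0.092,1],[0,0,0.0005,-0.001,0.001,0.092,1],[0,0,0.0005,-0.001,0.001,0.092,1]]'
python3 -m inch '[[0,0,0,0,0,0,0.3],[0,0,0,0,0,0,0],[0,0,0,0,0,0,-0.5],[0,0,0,0,0,0,-0.5],[0,0,0,0,0,0,-0.5],[0,0,0,0,0,0,-0.5]]' 20
```

```text
time_s: 12.88
position: [0.5505, -0.2426, 0.0095]
ee_rot: [0.0, -0.693, 0.721, -0.001]
force: [-0.4, 0.5, -0.2]
finger_gap: 0.094
time_s: 13.62
position: [0.5499, -0.2424, 0.0084]
ee_rot: [0.0, -0.693, 0.721, 0.0]
force: [0.2, -0.2, 1.3]
finger_gap: 0.0576
```

```bash
python3 -m inch '[[0,0,0,0,0,-0.01,-0.5],[0,0,0,0,0,-0.03,-0.5],[0,0,0,0,0,-0.06,-0.5],[0,0,0,0,0,-0.1,-0.5],[0,0,0,0,0,-0.13,-0.5],[0,0,0,0,0,-0.13,-0.5],[0,0,0,0,0,-0.13,-0.5]]'
python3 - <<'E'
from h import *
row((.589,-.0168,.14),-99.2)
im=cams.capture("side");overlay("side",im,[rim((.5506,-.2414),-2.2,.166)],(230,400,80,210),4,"pics/o6.png")
E
```

```text
time_s: 14.5
position: [0.5496, -0.2423, 0.1384]
ee_rot: [-0.0, -0.693, 0.721, 0.0]
force: [0.2, 0.1, -2.4]
finger_gap: 0.0579
[0.0001, 0.0, 0.0385, -0.2269, -0.0305, -0.0016] yaw now -92.27
```

View pics/o6.png

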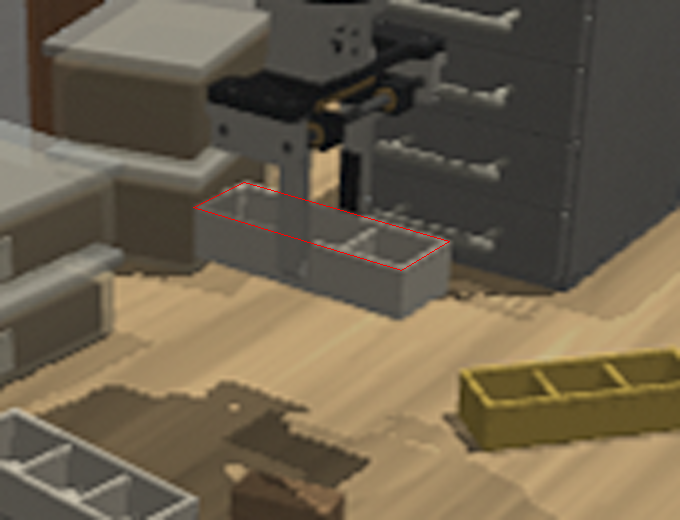

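```bash
python3 -m inch '[[0,0,0.0385,-0.03,-0.004,0,-0.5],[0,0,0.0385,-0.07,-0.009,0,-0.5],[0,0,0.0385,-0.11,-0.015,0,-0.5],[0,0,0.0385,-0.15,-0.02,0,-0.5],[0,0,0.0385,-0.19,-0.025,0,-0.5],[0,0,0.0385,-0.215,-0.0285,0,-0.5],[0,0,0.0385,-0.226,-0.0295,0,-0.5],[0,0,0.0385,-0.226,-0.0295,0,-0.5]]'
python3 -m inch '[[0,0,0,0,0,0,-0.5],[0,0,0,0,0,0,-0.5]]'
python3 - <<'E'
from h import *
row((.588,-.0175,.0904),-99.2);p=sense()["position"]
im=cams.capture("side");overlay("side",im,[rim((.589,-.0168),-9.2,.072),rim((p[0]+.001,p[1]+.001),-9.2,p[2]+.0276)],(190,330,100,240),4,"pics/o7.png")
im=cams.capture("top");overlay("top",im,[rim((.589,-.0168),-9.2,.072),rim((p[0]+.001,p[1]+.001),-9.2,p[2]+.0276)],(220,330,110,220),5,"pics/o7t.png")
E
```

```text
time_s: 15.55
position: [0.5881, -0.0178, 0.1379]
ee_rot: [-0.0, -0.648, 0.761, 0.0]
force: [-0.5, -1.4, -0.5]
finger_gap: 0.058
time_s: 15.8
position: [0.5882, -0.0189, 0.1384]
ee_rot: [-0.0, -0.648, 0.762, -0.0]
force: [0.0, 0.1, -1.0]
finger_gap: 0.0578
[0.0001, -0.0001, -0.0005, -0.0014, 0.0004, 0.048] yaw now -99.28
```

View pics/o7.png

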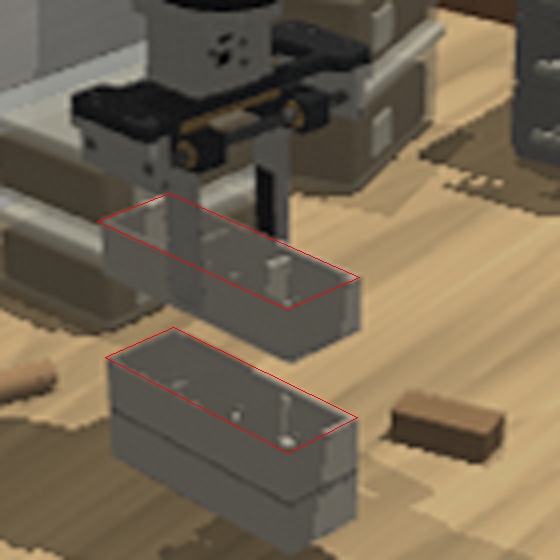

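View pics/o7t.png

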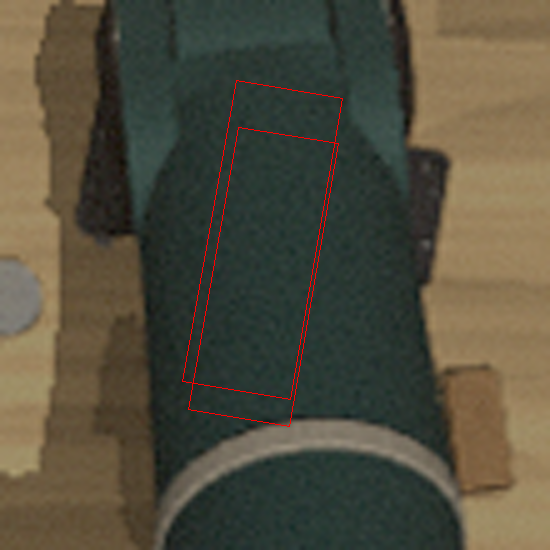

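Everything lines up. I'll lower the tray: 48 mm to 10 mm above the rims, then about 10 mm more.

```bash
python3 -m inch '[[0,0,0,-0.0014,0,0.02,-0.5],[0,0,0,-0.0014,0,0.04,-0.5],[0,0,0,-0.0014,0,0.048,-0.5],[0,0,0,-0.0014,0,0.052,-0.5],[0,0,0,-0.0014,0,0.055,-0.5],[0,0,0,-0.0014,0,0.055,-0.5]]'
python3 -c "
from h import *
row((.588,-.0175,.0804),-99.2)"
```

```text
time_s: 16.65
position: [0.5887, -0.0164, 0.0837]
ee_rot: [0.0, -0.648, 0.762, -0.0]
force: [0.2, 0.1, -0.7]
finger_gap: 0.0579
[-0.0001, 0.0, -0.0, 0.0012, 0.0005, 0.0033] yaw now -99.2
```

```bash
python3 -m inch '[[0,0,0,0,0,0.001,-0.5],[0,0,0,0,0,0.002,-0.5],[0,0,0,0,0,0.003,-0.5],[0,0,0,0,0,0.0035,-0.5],[0,0,0,0,0,0.0035,-0.5]]'
```

```text
time_s: 17.27
position: [0.5886, -0.0164, 0.0804]
ee_rot: [0.0, -0.648, 0.762, -0.0]
force: [-4.2, -0.6, 7.5]
finger_gap: 0.0578
```

There is light contact with the pile (7.5 N). Now I'll release and retreat.

```bash
python3 -m inch '[[0,0,0,0,0,0,0.3],[0,0,0,0,0,0,0.5],[0,0,0,0,0,0,0.8],[0,0,0,0,0,0,1],[0,0,0,0,0,0,1]]'
python3 -m inch '[[0,0,0,0,0,-0.02,1],[0,0,0,0,0,-0.06,1],[0,0,0,0,0,-0.1,1],[0,0,0,0,0,-0.15,1],[0,0,0,0,0,-0.15,1],[0,0,0,0.2,0.1,-0.2,1],[0,0,0,0.2,0.1,-0.2,1],[0,0,0,0.2,0.1,-0.2,1]]'
python3 -m inch '[[0,0,0,0.1,0.05,0,1],[0,0,0,0.1,0.05,0,1],[0,0,0,0.1,0.05,0,1],[0,0,0,0.1,0.05,0,1]]'
python3 - <<'E'
from h import *
im=cams.capture("side");overlay("side",im,[rim((.589,-.0168),-9.2,.108)],(90,330,140,320),3.3,"pics/o8.png")
im=cams.capture("top");overlay("top",im,[rim((.589,-.0168),-9.2,.108)],(140,380,110,240),3.3,"pics/o8t.png")
E
```

```text
time_s: 17.9
position: [0.5885, -0.0164, 0.0799]
ee_rot: [-0.0, -0.648, 0.762, 0.0]
force: [0.9, -1.0, -0.5]
finger_gap: 0.093
time_s: 18.9
position: [0.4801, -0.1662, 0.2706]
ee_rot: [-0.0, -0.648, 0.762, 0.0]
force: [1.2, -1.5, 1.0]
finger_gap: 0.0938
time_s: 19.4
position: [0.4165, -0.255, 0.2704]
ee_rot: [0.0, -0.648, 0.761, 0.0]
force: [-0.3, 0.5, 0.5]
finger_gap: 0.0939
```

View pics/o8.png

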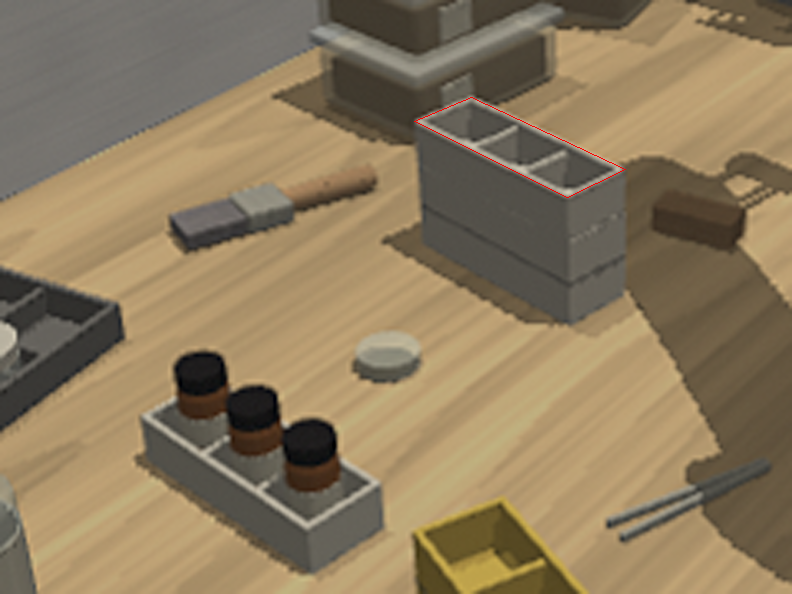

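View pics/o8t.png

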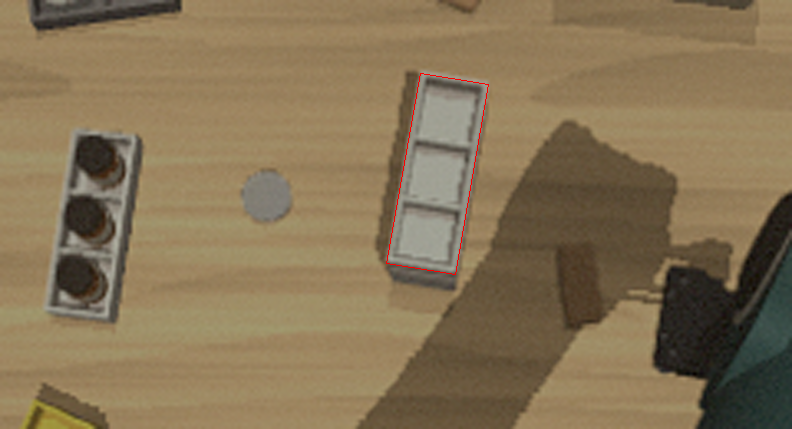

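The pile now has three trays, squarely aligned with the predicted rim in both views. The receiving tray is full and all its jars are upright. Handing in.

```bash
python3 -m inch '[[0,0,0,0,0,0,1],[0,0,0,0,0,0,1]]'; python3 -c "
from workcell import manip
manip.hand_in()"
```

```text
time_s: 19.75
position: [0.4166, -0.2552, 0.2708]
ee_rot: [-0.0, -0.648, 0.761, 0.0]
force: [-0.9, -0.2, 1.0]
finger_gap: 0.0942
the job is handed in; nothing more can be done
```

I moved the single jar into the vacant near compartment of the two-jar tray. I then stacked the emptied tray on the white pile and handed the job in at about 19.8 s; the hand-in gives no verdict.

- **Jar:** I lowered it to the height it was gripped at and released it. It stands upright within about 1–2 mm of the compartment centre in the side view.
- **Tray:** it met the pile with about 7.5 N before release. Its rim matched the predicted outline to about 1–2 mm in both views, level and square.
- **Robot:** at hand-in it was clear of everything, with the gripper open. The yellow look-alikes were left alone.

None of the checks failed or disagreed.

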